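# Load a cup foot into the leaf drill jig and lock it

## Robot

A 7-joint arm with a two-finger parallel gripper is mounted at the origin on a cart in front of the work surface, level with it; the furniture and walls round the work are solid. World frame = base frame: x ahead of the robot, y to its left, z up, the work surface at z = 0. Lengths are in m, angles in degrees, forces in N, time in s.
With the tool pointing down it reaches from about 0.4 to 0.875 m from the base axis. Payload 6.5 kg.
Tool frame: the origin (TCP) lies midway between the tips of the shut fingers; the grasp point (between the pads) lies r.grasp_offset behind it (r.grasp_offset is the distance from the TCP to the grasp point, in m); z points along the fingers, y is the line along which they close (so a half turn about z gives the same grasp; the last joint's range is limited). The gripper opens to 85 mm and grips with 20 to 120 N. Pads are 22 mm wide; open, the fingers measure 114 mm over their backs; the gripper's body (76 mm by 85 mm) begins 54 mm behind the grasp point. The pads swing forward as they close: fully open they stand 13 mm farther back than shut.
Start: joints at [64.446, 30.733, -0.252, 88.115, 0.149, 61.152, -4.079], TCP at [0.241, -0.604, 0.231] pointing down, gripper open.
Joint ranges: [-154.64, 154.64], [-21.42, 123.67], [-72.66, 72.17], [13.99, 137.28], [-74.86, 254.86], [10.95, 109.41], [-158.01, 158.01]. Speed limits (degrees/s): [136.94, 136.94, 180, 180, 180, 180, 180].

## Interface

Orientations are given as a 3x3 rotation matrix whose columns are the frame's x, y, z axes.
In Python, from workcell import r gives the robot as it stands. The module is installed in compiled form; this text tells all that it offers.
- The arm moves only by the tool step_arm, never from a script. Its argument "series" is a list of rows, each a list of 5 numbers: the opening, from 0 (shut) to 1 (fully open), then the shift along the tool's x, y, z in cm, then the turn about the tool's z in degrees. In form: [[hand, tx, ty, tz, twist], ...]. A call has 1 to 20 rows; each row is the pose to reach, as a shift and turn from the pose commanded when the call began, along the tool's axes at that moment; what a row does not reach only later rows make up. A row lasts 1/8 s, in which the tool goes at most 62.5 mm and 10.7 degrees, less where a joint would pass 70% of its speed; a pose out of reach is approached as far as the arm can. A call with a gripper value outside its range is refused whole. The fingers move at their own pace and stop on an object; the grip force is fixed at half the most. Time passes only in rows, so rows that repeat a pose let the fingers close. It gives the time, the measured TCP pose, the force, the opening and the grip force at its end, in the units of the state.
- r.observe(): the state, without advancing time (a new reading comes with each control period).
- r.capture(name): name is "side" or "top"; returns the picture (384x512x3 uint8, red, green, blue); there is no depth.
- r.camera_info(name): a dict with "fovy" (degrees; the focal length in pixels is half the picture's height over the tangent of half this angle, whatever the lens; pixels are square), "cx", "cy" (the principal point, pixels), "view" (4x4, takes a point from world to camera coordinates). Camera axes: x right, y down, z forward; pixel columns grow to the right and rows downward; lengths in m; the calibration is good to about 2 mm. A picture is of the moment at which its call begins. camera_info takes no time and is no camera call.
- r.sign_off(): hands the job in; it is judged then, once.
The state is a dict: "clock": time; "joint_pos": joint angles; "qvel": joint speeds; "tau": joint torques, N m; "position": TCP position; "ee_rot": TCP orientation; "force": force on the tool from outside, world axes, zero at the start; "wrist_torque": the same for the moment, N m; "width": opening from 0.0 (shut) to 1.0 (fully open); "grasp_force": force on a finger pad.
Only numpy, scipy, OpenCV 4.12 (cv2) and the standard library are available. Lean on these libraries where they do the work, as an engineer would, in place of code of your own. Each camera call takes 0.05 s, during which the arm holds its last target. There are 200 camera calls.

## Task

Lift just the smaller oval horn foot out of the narrow parts tray by its two long ends (there is no room for fingers beside it), lay it flat on the free bench and let go. Take it again across its narrow waist and set it flat in the drill jig's nest, between the two V cheeks that leave finger room only there, its long axis running from the hinge to the stud, and let go. Then shut the jig's leaf over it, push the sprung wing stud in and turn it a quarter turn clockwise, so that it springs up into its notch and stays locked.

Things in the scene. Friction and masses are not known exactly. Their poses are not given: they have to be found in the camera images.
- foot_mid (a point): Centre of the smaller of the two dark oval horn discs in the tray, the one to load: 47 mm along its x, 60 mm along its y, 12 mm thick, z up, about 40 g. Its long axis lies along the tray. It may lie at either end of the tray.
- foot_big_mid (a point): Centre of the larger dark oval horn disc, 62 x 80 x 12 mm, at the other end of the tray; it stays there.
- offcut_mid (a point): Centre of a small bone offcut, 28 mm across the tray, 18 mm along it, 9 mm high, lying between the discs; it stays there.
- tray: Open plywood tray, fixed to the bench; origin at the centre of its underside. Outside 78 mm (x) by 280 mm (y) by 38 mm high, walls and floor 5 mm; inside 68 x 270 mm. The discs lie about 66 mm either side of its middle along y, so the smaller one has about 10 mm beside it in x and 25 mm or more in y.
- jig: Leaf drill jig, screwed to the bench; origin on the bench under the nest's centre, y towards the hinge, -y towards the stud, z up. Base 84 mm (x) by 148 mm (y), 12 mm high. Slotted keeper for the stud at y = -60 mm, 36 mm wide in x, 42 mm high; hinge lugs at y = +56 mm, 57 mm high. It stands to the left of the tray, hinge end to the left; the bench between its stud end and the tray is free, to lay things on.
- nest (a point): Where the centre of the foot must come: 34 mm above the bench, axes as the jig's. The nest floor is 28 mm above the bench, 36 mm wide in x, so the foot overhangs it by 5 mm at either waist. Two V cheeks at its y ends rise to 44 mm above the bench, reach to |x| = 28 mm and |y| = 45 mm, and clear the foot by 2 mm; |y| < 20 mm is open for fingers down to the base.
- jig_hinge (a point): Centre of the leaf's hinge axis, 49 mm above the bench; the axis runs along the jig's x.
- leaf_edge (a point): Middle of the leaf's free edge, 134 mm from the hinge axis. The leaf is an aluminium plate 50 mm wide (jig x), 8 mm thick, with a drill bush; open, it leans back away from the nest. Its outer face carries the wing stud 116 mm from the hinge, its wing standing 12 to 30 mm off that face.
- leaf (a joint): Leaf angle, rad: 0 shut (lying level over the nest), 1.57 upright, up to 2.1 leaning back open. Its stiff hinge lets it stay where it is left from 2.1 to about 1.2; lower than that it falls shut by itself, slowly. 3 N at the edge moves it; its long side edges are free to pinch.
- wing (a point): Centre of the stud's steel wing: 34 mm long (its x), 10 mm thick (its y), 18 mm high (its z, square to the leaf). With the leaf shut the wing reaches from 65 to 83 mm above the bench, its length along the jig's x; locked, its length lies along the jig's y.
- stud_push (a joint): How far the stud is pushed in, m: 0 sprung out, 0.009 stop; 5 N to start, 14 N at the stop. It turns only when pushed in 6 mm or more, with the leaf shut; let go in the notch it springs back and rests at 0.0035, locked.
- stud_turn (a joint): Turn of the stud, rad, clockwise seen from above the shut leaf: 0 as found (cross-pin in line with the slot), stop at 1.6; the notch takes the cross-pin from about 1.3 to the stop.
Not all that is in view belongs to the job. What is shaped like the part that bears foot_mid but turquoise is not meant.

How it is judged (in metres and radians):
On the way, in this order (a step that is already met when the one before it is completed fails the run):
1. the smaller foot lies flat on the bench outside the tray, let go ((x of foot_mid in the frame of tray above 0.05 m or x of foot_mid in the frame of tray below -0.05 m or y of foot_mid in the frame of tray above 0.15 m or y of foot_mid in the frame of tray below -0.15 m) and height (world z) of foot_mid below 0.02 m and angle between foot_mid's own z axis and vertical below 0.12 rad and contact force between the fingers and foot below 0.1 N), for 0.2 s.
2. the foot lies in the jig's nest, let go, with the leaf still open (horizontal distance between foot_mid and nest below 0.006 m and z of foot_mid in the frame of nest between -0.004 and 0.004 m and angle between foot_mid's own z axis and vertical below 0.12 rad and angle between the y axis of foot_mid and the y axis of nest, either way round below 0.2 rad and contact force between the fingers and foot below 0.1 N and value of joint leaf above 0.8 rad), for 0.2 s.
At the end, for the whole second after the job is handed in: The smaller foot rests flat in the nest within 6 mm of its centre, long axis within 0.2 rad of the jig's y; the leaf is shut (under 0.03 rad); the stud is turned over 1.25 rad and has sprung back to 2 to 4.7 mm; the larger foot and the offcut are still in the tray (horizontal distance between foot_mid and nest below 0.006 m and z of foot_mid in the frame of nest between -0.004 and 0.004 m and angle between foot_mid's own z axis and vertical below 0.12 rad and angle between the y axis of foot_mid and the y axis of nest, either way round below 0.2 rad and value of joint leaf below 0.03 rad and value of joint stud_turn above 1.25 rad and value of joint stud_push between 0.002 and 0.0047 m and linear speed of foot below 0.02 m/s and x of foot_big_mid in the frame of tray between -0.034 and 0.034 m and y of foot_big_mid in the frame of tray between -0.135 and 0.135 m and z of each of foot_big_mid, offcut_mid in the frame of tray below 0.03 m and x of offcut_mid in the frame of tray between -0.034 and 0.034 m and y of offcut_mid in the frame of tray between -0.135 and 0.135 m); the robot touches nothing.
It also fails if it takes over 69 s, if anything falls off the work surface, if the arm or the gripper's body presses on something with over 40 N, if the wrist force passes 120 N, or if a joint passes its speed limit or range.

## Working session

There is one attempt and no reset: what is moved stays moved. The work goes in short steps, Python scripts to look and compute and a tool call to move; the robot and the scene stay as the last step left them, time stands still between calls to the robot, and variables do not carry over. Pictures are saved under pics/ and viewed, at most 11 in all, crops included, and the job is handed in when it is done.

Besides the shell and the picture viewer there is one more tool, called after ">>>" as name([rows], argument=value, ...), one row to a line, values as JSON. step_arm: Moves the arm, as the interface text tells. Its arguments: {"type":"object","properties":{"series":{"type":"array"}},"required":["series"]}

```bash
mkdir -p pics && python3 - <<'E'
from workcell import r
import cv2,numpy as np
np.set_printoptions(precision=4,suppress=True)
for n in("side","top"):
    i=r.camera_info(n);print(n,i['fovy'],i['cx'],i['cy']);print(np.array(i['view']))
    cv2.imwrite(f"pics/{n}0.png",cv2.cvtColor(r.capture(n),cv2.COLOR_RGB2BGR))
a=cv2.imread("pics/side0.png");b=cv2.imread("pics/top0.png")
s=r.observe();print(s['position'],np.array(s['ee_rot']),r.grasp_offset,s['clock'],s['width'],s['force'])
E
```

```text
side 44.642529389124824 252.76452031565563 197.3948044891482
[[-0.8076 -0.5896  0.0069  0.3045]
 [-0.2278  0.3012 -0.9259  0.1823]
 [ 0.5439 -0.7494 -0.3776  1.0982]
 [ 0.      0.      0.      1.    ]]
top 52.073115644673535 253.7260986320863 190.61884312739753
[[ 0.0099 -0.9996  0.0258 -0.092 ]
 [-0.9851 -0.0142 -0.1711  0.4478]
 [ 0.1714 -0.0238 -0.9849  0.9678]
 [ 0.      0.      0.      1.    ]]
[ 0.2408 -0.6032  0.2305] [[ 0.9287  0.3708 -0.0007]
 [ 0.3708 -0.9287  0.0014]
 [-0.0001 -0.0015 -1.    ]] 0.0187 0.1 1.0037747178470107 [ 0.7938 -0.3132 -0.1863]
```

View pics/top0.png

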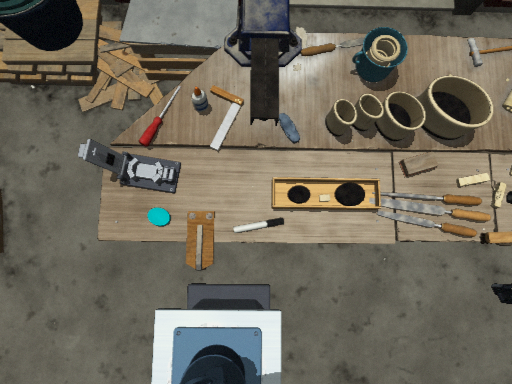

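View pics/side0.png

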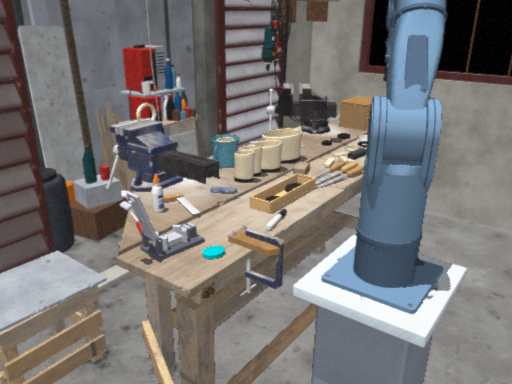

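The top view shows the tray centred near (327,194), with the smaller foot at its left end (299,194), the larger at (349,194) and the offcut at (324,198). The jig sits near (150,170) with its leaf open to the left, and the turquoise decoy is at (158,217). Next I'll measure these.

```bash
cat > h.py <<'E'
from workcell import r
import cv2,numpy as np
np.set_printoptions(precision=4,suppress=True)
def cam(n):
    i=r.camera_info(n);V=np.array(i['view']);f=192/np.tan(np.radians(i['fovy']/2))
    return V,f,i['cx'],i['cy']
def ray(n,u,v):
    V,f,cx,cy=cam(n);R=V[:3,:3];return -R.T@V[:3,3],R.T@np.array([(u-cx)/f,(v-cy)/f,1])
def plane(n,u,v,z):
    o,d=ray(n,u,v);return o+d*(z-o[2])/d[2]
def proj(n,p):
    V,f,cx,cy=cam(n);q=V[:3,:3]@np.array(p)+V[:3,3];return np.array([f*q[0]/q[2]+cx,f*q[1]/q[2]+cy])
def bgr(n): return cv2.cvtColor(r.capture(n),cv2.COLOR_RGB2BGR)
E
python3 - <<'E'
from h import *
b=cv2.imread("pics/top0.png")
# dark discs in tray
g=b.max(2);m=np.zeros_like(g);m[180:209,274:378]=(g[180:209,274:378]<55)*255
for c in cv2.findContours(m,cv2.RETR_EXTERNAL,cv2.CHAIN_APPROX_NONE)[0]:
    if cv2.contourArea(c)>40:
        (u,v),ax,an=cv2.fitEllipse(c);print('disc',u,v,ax,an,plane('top',u,v,.017))
# tray by plywood hue
hsv=cv2.cvtColor(b,cv2.COLOR_BGR2HSV);print('hsv tray',hsv[180,330],hsv[207,330],'bench',hsv[165,330],'jig',hsv[178,150],hsv[175,165])
m=cv2.inRange(hsv,(12,115,100),(28,255,255));m[:170]=0;m[220:]=0;m[:,:262]=0;m[:,385:]=0
c=max(cv2.findContours(m,cv2.RETR_EXTERNAL,cv2.CHAIN_APPROX_NONE)[0],key=cv2.contourArea)
bx=cv2.boxPoints(cv2.minAreaRect(c));print(bx);P=np.array([plane('top',u,v,.038) for u,v in bx]);print(P,P.mean(0))
crop=np.hstack([cv2.resize(b[125:205,70:190],None,fx=6,fy=6,interpolation=cv2.INTER_CUBIC)]);cv2.imwrite('pics/j0.png',crop)
E
```

```text
disc 298.6315002441406 194.1193389892578 (16.28527069091797, 21.05784797668457) 90.20580291748047 [ 0.4453 -0.2051  0.017 ]
disc 349.6443176269531 193.58203125 (23.547340393066406, 28.399843215942383) 87.52080535888672 [ 0.4486 -0.3401  0.017 ]
hsv tray [ 17 133  73] [ 17 131 138] bench [ 17  68 158] jig [109  18 115] [102  13 197]
[[272. 178.]
 [380. 178.]
 [380. 207.]
 [272. 207.]]
[[ 0.483  -0.1335  0.038 ]
 [ 0.4873 -0.4152  0.038 ]
 [ 0.4112 -0.4118  0.038 ]
 [ 0.4075 -0.1337  0.038 ]] [ 0.4472 -0.2735  0.038 ]
```

View pics/j0.png

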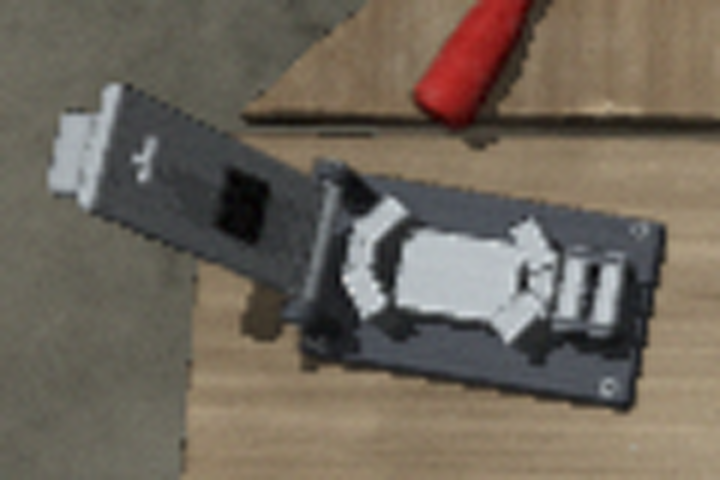

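The zoomed jig crop shows the base corners on the stud side at crop (664,224) and (632,408), the hinge-side corner at (303,362), and the nest centre near (455,275). The keeper is at (590,292), and the leaf leans to the upper left.

```bash
python3 - <<'E'
from h import *
P=lambda a,b,z:plane('top',70+(a+.0)/6-.4,125+b/6-.4,z)
A=P(664,224,.012);B=P(632,408,.012);C=P(303,362,.012)
print('base',A,B,C,np.linalg.norm(A-B),np.linalg.norm(B-C))
ax=A-B; yv=(C-B)/np.linalg.norm(C-B); print('yaw of x axis',np.degrees(np.arctan2(ax[1],ax[0])),'yaw y',np.degrees(np.arctan2(yv[1],yv[0])))
# centre estimates
print('c from corners',(A+C)/2,'keeper',P(590,292,.042),'cheeks',P((352+550)/2,(260+285)/2,.044),'floor?',P(463,275,.028))
print('edges leaf',P(100,145,.15))
E
```

```text
base [0.5283 0.1087 0.012 ] [0.4455 0.1192 0.012 ] [0.4638 0.263  0.012 ] 0.08341996195212953 0.14493847909402122
yaw of x axis -7.1992991369584844 yaw y 82.7437738151352
c from corners [0.496  0.1859 0.012 ] keeper [0.4905 0.1339 0.042 ] cheeks [0.4976 0.1928 0.044 ] floor? [0.5002 0.1918 0.028 ]
edges leaf [0.5217 0.3017 0.15  ]
```

>>> step_arm([
  [0.85, 33.8, -29.4, 8, 20.8],
  [0.85, 33.8, -29.4, 8, 20.8],
  [0.85, 33.8, -29.4, 8, 20.8],
  [0.85, 33.8, -29.4, 8, 20.8],
  [0.85, 33.8, -29.4, 8, 20.8],
  [0.85, 33.8, -29.4, 8, 20.8],
  [0.85, 33.8, -29.4, 8, 20.8],
  [0.85, 33.8, -29.4, 8, 20.8],
  [0.85, 33.8, -29.4, 8, 20.8],
  [0.85, 33.8, -29.4, 8, 20.8],
  [0.85, 33.8, -29.4, 8, 20.8],
  [0.85, 33.8, -29.4, 8, 20.8],
])

```text
clock: 1.6
position: [0.4455, -0.2063, 0.1514]
ee_rot: [[1.0, 0.015, 0.0], [0.015, -1.0, -0.0], [0.0, 0.0, -1.0]]
force: [-1.3, 0.6, -0.3]
width: 0.848
grasp_force: 0.0
```

```bash
python3 - <<'E'
from h import *
s=r.observe();print(s['position'],np.array(s['ee_rot']),s['width'],s['force'],s['joint_pos'])
a=bgr('side');cv2.imwrite('pics/s1full.png',a)
u,v=proj('side',[.4455,-.205,.02]).astype(int);print(u,v)
b=cv2.imread('pics/side0.png')
f=lambda i,x0,x1,y0,y1:cv2.resize(i[y0:y1,x0:x1],(400,300),interpolation=cv2.INTER_CUBIC)
cv2.imwrite('pics/s1.png',np.vstack([f(a,u-60,u+60,v-65,v+25),f(b,115,215,185,260)]))
E
```

```text
[ 0.4455 -0.2063  0.1514] [[ 0.9999  0.0149  0.    ]
 [ 0.0149 -0.9999 -0.0003]
 [ 0.      0.0003 -1.    ]] 0.8484865398954472 [-1.2969  0.595  -0.2672] [ 22.3932  21.9881  -3.4124 115.5607   1.9166  42.4935 -71.3284]
273 197
```

View pics/s1.png

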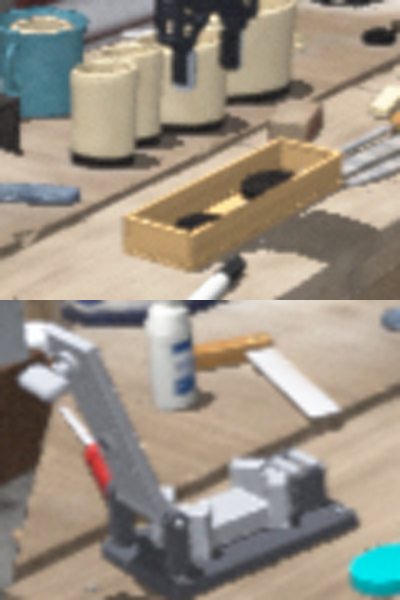

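The side crops show the open gripper above the tray over the near foot, and the jig with its leaf leaning back and the nest empty. Now I'll lower into the tray and grip.

>>> step_arm([
  [0.85, 0, 0, 5, 0],
  [0.85, 0, 0, 10, 0],
  [0.85, 0, 0, 13, 0],
  [0.85, 0, 0, 14, 0],
  [0.85, 0, 0, 14.9, 0],
  [0.85, 0, 0, 14.9, 0],
  [0.85, 0, 0, 14.9, 0],
  [0.5, 0, 0, 14.9, 0],
  [0.5, 0, 0, 14.9, 0],
  [0.5, 0, 0, 14.9, 0],
  [0.5, 0, 0, 14.9, 0],
  [0.5, 0, 0, 14.9, 0],
  [0.5, 0, 0, 14.9, 0],
  [0.5, 0, 0, 14.9, 0],
])

```text
clock: 3.4
position: [0.4465, -0.2056, 0.0038]
ee_rot: [[1.0, 0.017, 0.001], [0.017, -1.0, -0.001], [0.001, 0.001, -1.0]]
force: [-2.9, 1.6, 16.0]
width: 0.655
grasp_force: 60.4
```

>>> step_arm([
  [0.5, 0, 0, -1, 0],
  [0.5, 0, 0, -3, 0],
  [0.5, 0, 0, -6, 0],
  [0.5, 0, 0, -10, 0],
  [0.5, 0, 0, -10, 0],
  [0.5, 0, 0, -10, 0],
])

```text
clock: 4.15
position: [0.4456, -0.2052, 0.1022]
ee_rot: [[1.0, 0.017, -0.0], [0.017, -1.0, -0.0], [-0.0, 0.0, -1.0]]
force: [-1.0, 0.0, -0.6]
width: 0.65
grasp_force: 63.3
```

```bash
python3 - <<'E'
from h import *
a=bgr('side');b=bgr('top')
u,v=proj('side',[.446,-.205,.11]).astype(int)
f=lambda i,u,v:cv2.resize(i[v-45:v+45,u-60:u+60],(400,300),interpolation=cv2.INTER_CUBIC)
u2,v2=proj('top',[.4455,-.235,.05]).astype(int)
cv2.imwrite('pics/s2.png',np.vstack([f(a,u,v+15),f(b,u2,v2)]))
s=r.observe();print(s['position'],s['width'],s['force'])
E
```

```text
[ 0.4451 -0.205   0.1014] 0.6487610532530638 [ 0.0347 -0.28    0.0197]
```

View pics/s2.png

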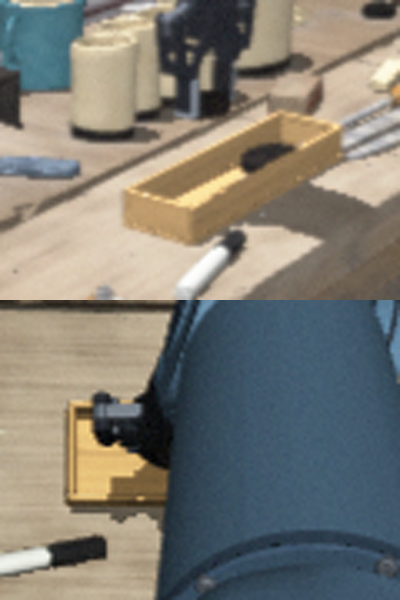

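The foot is held between the fingers and clear of the tray, and the larger foot is still in place. Next I'll carry it to the free bench.

>>> step_arm([
  [0.5, 2.8, -5, 0, 0],
  [0.5, 2.8, -10, 0, 0],
  [0.5, 2.8, -15, 0, 0],
  [0.5, 2.8, -19.5, 0, 0],
  [0.5, 2.8, -19.5, 3, 0],
  [0.5, 2.8, -19.5, 6, 0],
  [0.5, 2.8, -19.5, 8.5, 0],
  [0.5, 2.8, -19.5, 9.5, 0],
  [0.5, 2.8, -19.5, 10.1, 0],
  [0.5, 2.8, -19.5, 10.1, 0],
  [0.5, 2.8, -19.5, 10.1, 0],
])

```text
clock: 5.62
position: [0.4711, -0.0099, 0.0019]
ee_rot: [[1.0, 0.017, 0.001], [0.017, -1.0, 0.0], [0.001, -0.0, -1.0]]
force: [-0.5, 0.0, 0.5]
width: 0.653
grasp_force: 63.3
```

>>> step_arm([
  [0.5, 0, 0, 0.25, 0],
  [0.5, 0, 0, 0.25, 0],
  [0.5, 0, 0, 0.25, 0],
])

```text
clock: 6.0
position: [0.471, -0.0099, -0.001]
ee_rot: [[1.0, 0.017, 0.001], [0.017, -1.0, 0.0], [0.001, -0.0, -1.0]]
force: [0.3, -1.1, 2.1]
width: 0.65
grasp_force: 63.6
```

Contact is made, so I'll open, rise and back off so the top camera can see.

>>> step_arm([
  [0.85, 0, 0, 0, 0],
  [0.85, 0, 0, 0, 0],
  [0.85, 0, 0, 0, 0],
  [0.85, 0, 0, 0, 0],
  [0.85, 0, 0, -2, 0],
  [0.85, 0, 0, -7, 0],
  [0.85, 0, 0, -13, 0],
  [0.85, 0, 8, -18, 0],
  [0.85, 0, 14, -18, 0],
  [0.85, 0, 19, -18, 0],
  [0.85, 0, 19, -18, 0],
])

```text
clock: 7.38
position: [0.4729, -0.2049, 0.1793]
ee_rot: [[1.0, 0.01, 0.001], [0.01, -1.0, -0.002], [0.001, 0.002, -1.0]]
force: [-1.2, 0.7, -0.7]
width: 0.847
grasp_force: 0.0
```

```bash
python3 - <<'E'
from h import *
print(r.observe()['position'])
a=bgr('side');b=bgr('top')
u,v=proj('side',[.471,-.01,.006]).astype(int);u2,v2=proj('top',[.471,-.01,.006]).astype(int);print(u,v,u2,v2)
def disc(im,n,u,v):
    g=im.max(2);m=np.zeros_like(g);m[v-20:v+20,u-24:u+24]=(g[v-20:v+20,u-24:u+24]<60)*255
    for c in cv2.findContours(m,cv2.RETR_EXTERNAL,cv2.CHAIN_APPROX_NONE)[0]:
        if cv2.contourArea(c)>60:
            (x,y),ax,an=cv2.fitEllipse(c);q=cv2.convexHull(c)[:,0]
            w=np.array([plane(n,*p,.009)[:2] for p in q]);e=cv2.fitEllipse((w*1000).astype(np.float32))
            print(n,x,y,ax,an,plane(n,x,y,.009),'world ellipse',e)
disc(a,'side',u,v);disc(b,'top',u2,v2)
f=lambda i,u,v,:cv2.resize(i[v-45:v+45,u-60:u+60],(400,300),interpolation=cv2.INTER_CUBIC)
cv2.imwrite('pics/s3.png',np.vstack([f(a,u,v),f(b,u2,v2)]))
E
```

```text
[ 0.4729 -0.2049  0.1793]
228 220 224 184
side 228.3604278564453 220.5904998779297 (8.648004531860352, 16.137239456176758) 80.1082534790039 [ 0.4663 -0.0026  0.009 ] world ellipse ((466.8851318359375, -2.9105358123779297), (47.2779541015625, 65.33658599853516), 21.126338958740234)
top 224.913330078125 184.29750061035156 (16.885608673095703, 21.055997848510742) 94.50305938720703 [ 0.4701 -0.0109  0.009 ] world ellipse ((470.2157287597656, -10.844982147216797), (46.933589935302734, 57.21554946899414), 174.3712158203125)
```

View pics/s3.png

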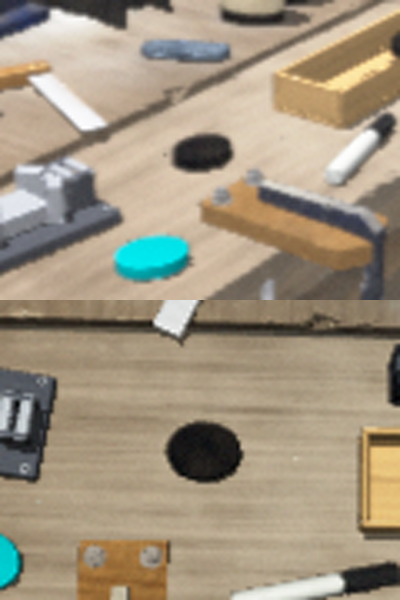

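The foot lies flat on the bench at about (225,184) in the top view, outside the tray. I'll refine its yaw at subpixel level before regrasping.

```bash
python3 - <<'E'
from h import *
b=bgr('top');cv2.imwrite('pics/t4.png',b)
x0,y0,k=200,164,8
g=cv2.resize(b[y0:y0+40,x0:x0+50].max(2),None,fx=k,fy=k,interpolation=cv2.INTER_CUBIC)
for th in(70,85,100):
    c=max(cv2.findContours((g<th).astype(np.uint8),cv2.RETR_EXTERNAL,cv2.CHAIN_APPROX_NONE)[0],key=cv2.contourArea)[:,0]
    w=np.array([plane('top',(x+.5)/k-.5+x0,(y+.5)/k-.5+y0,.010)[:2]*1000 for x,y in c],np.float32);print(th,cv2.fitEllipse(w))
s=r.observe();print(s['position'],np.array(s['ee_rot']))
E
```

```text
70 ((470.0878601074219, -10.764004707336426), (47.324195861816406, 58.35407257080078), 174.42074584960938)
85 ((470.1451416015625, -10.712199211120605), (48.11390686035156, 59.117855072021484), 174.16952514648438)
100 ((470.2060852050781, -10.687409400939941), (48.88862609863281, 59.82177734375), 173.99508666992188)
[ 0.4736 -0.1992  0.1785] [[ 0.9999  0.0164 -0.0006]
 [ 0.0164 -0.9999  0.0008]
 [-0.0006 -0.0008 -1.    ]]
```

>>> step_arm([
  [0.85, 0, -5, 0, -10.4],
  [0.85, 0, -10, 0, -20.8],
  [0.85, 0, -15, 0, -31.2],
  [0.85, 0, -18.85, 0, -41.6],
  [0.85, 0, -18.85, 3, -52],
  [0.85, 0, -18.85, 6, -62.4],
  [0.85, 0, -18.85, 8, -73],
  [0.85, 0, -18.85, 10, -83.4],
  [0.85, 0, -18.85, 13, -83.4],
  [0.85, 0, -18.85, 13, -83.4],
  [0.85, 0, -18.85, 13, -83.4],
])

```text
clock: 8.9
position: [0.4708, -0.01, 0.0495]
ee_rot: [[0.096, 0.995, 0.0], [0.995, -0.096, 0.0], [0.001, 0.0, -1.0]]
force: [-0.2, -0.1, 0.9]
width: 0.85
grasp_force: 0.0
```

>>> step_arm([
  [0.85, 0, 0, 2, 0],
  [0.85, 0, 0, 3.5, 0],
  [0.85, 0, 0, 4.3, 0],
  [0.85, 0, 0, 4.3, 0],
  [0.4, 0, 0, 4.3, 0],
  [0.4, 0, 0, 4.3, 0],
  [0.4, 0, 0, 4.3, 0],
  [0.4, 0, 0, 4.3, 0],
  [0.4, 0, 0, 4.3, 0],
  [0.4, 0, 0, 4.3, 0],
  [0.4, 0, 0, 4.3, 0],
  [0.4, 0, 0, 4.3, 0],
])

```text
clock: 10.4
position: [0.4711, -0.0114, 0.0068]
ee_rot: [[0.098, 0.995, 0.001], [0.995, -0.098, -0.0], [-0.0, 0.001, -1.0]]
force: [-2.7, -0.9, 10.2]
width: 0.491
grasp_force: 59.3
```

>>> step_arm([
  [0.4, 0, 0, -4, 0],
  [0.4, 0, 0, -9, 0],
  [0.4, 4, 0.1, -11, 2.2],
  [0.4, 9, 0.3, -11, 2.2],
  [0.4, 14, 0.5, -11, 2.2],
  [0.4, 18, 0.6, -11, 2.2],
  [0.4, 20.5, 0.6, -11, 2.2],
  [0.4, 20.5, 0.6, -9, 2.2],
  [0.4, 20.5, 0.6, -7, 2.2],
  [0.4, 20.5, 0.6, -5.4, 2.2],
  [0.4, 20.5, 0.6, -5.4, 2.2],
  [0.4, 20.5, 0.6, -5.4, 2.2],
])

```text
clock: 11.9
position: [0.4971, 0.1922, 0.0603]
ee_rot: [[0.136, 0.991, 0.001], [0.991, -0.136, 0.0], [0.0, 0.001, -1.0]]
force: [0.0, 1.4, -0.5]
width: 0.487
grasp_force: 60.6
```

```bash
python3 - <<'E'
from h import *
s=r.observe();p=s['position'];print(p,s['width'],s['force'],np.array(s['ee_rot'])[:,0])
a=bgr('side');b=bgr('top')
f=lambda i,u,v,:cv2.resize(i[v-35:v+35,u-47:u+47],(760,566),interpolation=cv2.INTER_CUBIC)
u,v=proj('side',[.497,.17,.04]).astype(int);u2,v2=proj('top',[.497,.18,.04]).astype(int);print(u,v,u2,v2)
F=lambda i,u,v:cv2.resize(i[v-25:v+25,u-40:u+40],(480,300),interpolation=cv2.INTER_CUBIC)
cv2.imwrite('pics/s5.png',np.vstack([F(a,u,v),F(b,u2,v2)]))
E
```

```text
[0.4971 0.1922 0.0603] 0.4870228453541218 [ 0.0239  1.3707 -0.5417] [0.1365 0.9906 0.0005]
177 229 150 170
```

View pics/s5.png

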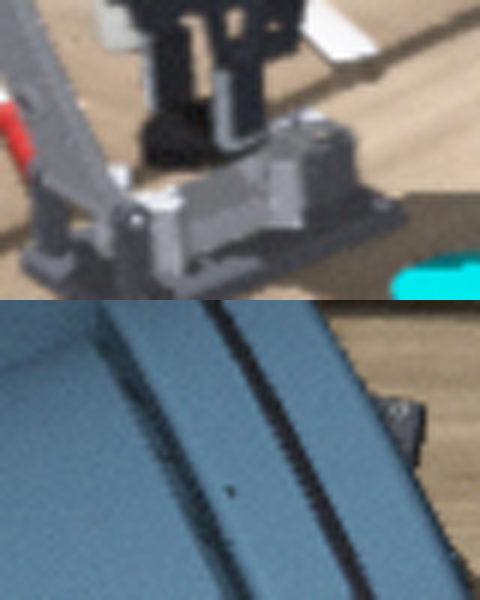

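The side crop shows the foot held level just above the nest; the arm hides the top view. I'll check predicted jig points against this view.

```bash
python3 - <<'E'
from h import *
c=np.array([.497,.192]);t=np.radians(82.2);Y=np.array([np.cos(t),np.sin(t)]);X=np.array([Y[1],-Y[0]])
def J(x,y,z): 
    p=proj('side',[*(c+X*x/1000+Y*y/1000),z/1000]);return (p-[137,204])*6+2.5
for n,a in dict(cheekL_out=(-28,45,44),cheekL_in=(-28,20,44),cheekR_in=(-28,-20,44),cheekR_out=(-28,-45,44),keepTopFarStud=(18,-68,42),baseNearStud=(-42,-74,12),baseFarStud=(42,-74,12),hinge=(-28,56,49),nestfloorL=(-18,20,28),footc=(0,0,60)).items(): print(n,J(*a))
print(proj('top',[*(c-X*.042-Y*.074),.012]),proj('top',[*(c+X*.042-Y*.074),.012]))
E
```

```text
cheekL_out [162.9071 218.5773]
cheekL_in [211.853  198.9967]
cheekR_in [287.3385 168.7991]
cheekR_out [332.8365 150.5978]
keepTopFarStud [307.8704 107.1149]
baseNearStud [407.1282 205.0069]
baseFarStud [288.2495 146.4919]
hinge [140.0925 216.5187]
nestfloorL [199.681  225.1898]
footc [207.632  129.5349]
[172.9419 192.6331] [178.6685 161.7985]
```

>>> step_arm([
  [0.4, 0, 0, 0.6, 0],
  [0.4, 0, 0, 1.2, 0],
  [0.4, 0, 0, 1.5, 0],
  [0.4, 0, 0, 1.8, 0],
  [0.4, 0, 0, 1.8, 0],
])

```text
clock: 12.62
position: [0.4965, 0.192, 0.0415]
ee_rot: [[0.136, 0.991, -0.0], [0.991, -0.136, -0.0], [-0.0, -0.0, -1.0]]
force: [0.5, 0.6, 0.3]
width: 0.486
grasp_force: 60.6
```

>>> step_arm([
  [0.4, 0, 0, 0.3, 0],
  [0.4, 0, 0, 0.5, 0],
  [0.4, 0, 0, 0.6, 0],
  [0.4, 0, 0, 0.6, 0],
])

```text
clock: 13.12
position: [0.4967, 0.1921, 0.0357]
ee_rot: [[0.136, 0.991, -0.0], [0.991, -0.136, -0.0], [-0.0, -0.0, -1.0]]
force: [0.2, 0.2, 0.2]
width: 0.491
grasp_force: 60.6
```

>>> step_arm([
  [0.4, 0, 0, 0.1, 0],
  [0.4, 0, 0, 0.2, 0],
  [0.4, 0, 0, 0.2, 0],
])

```text
clock: 13.5
position: [0.4969, 0.1921, 0.0349]
ee_rot: [[0.136, 0.991, 0.0], [0.991, -0.136, -0.0], [-0.0, 0.0, -1.0]]
force: [-3.6, -2.5, 13.2]
width: 0.487
grasp_force: 62.6
```

>>> step_arm([
  [0.85, 0, 0, 0, 0],
  [0.85, 0, 0, 0, 0],
  [0.85, 0, 0, 0, 0],
  [0.85, 0, 0, 0, 0],
  [0.85, 0, 0, 0, 0],
  [0.85, 0, 0, -3, 0],
  [0.85, 0, 0, -8, 0],
  [0.85, 0, 0, -14, 0],
  [0.85, -5, 0, -20, 0],
  [0.85, -11, 0, -22, 0],
  [0.85, -17, 0, -22, 0],
  [0.85, -22, 0, -22, 0],
  [0.85, -22, 0, -22, 0],
  [0.85, -22, 0, -22, 0],
])

```text
clock: 15.25
position: [0.4667, -0.0253, 0.2538]
ee_rot: [[0.136, 0.991, 0.0], [0.991, -0.136, 0.0], [0.0, 0.0, -1.0]]
force: [0.1, 1.1, -0.1]
width: 0.844
grasp_force: 0.0
```

```bash
python3 - <<'E'
from h import *
s=r.observe();p=s['position'];print(p,np.array(s['ee_rot'])[:,0],s['joint_pos'])
a=bgr('side');b=bgr('top');cv2.imwrite('pics/t6full.png',b);cv2.imwrite('pics/s6full.png',a)
F=lambda i,x,y:cv2.resize(i[y:y+50,x:x+120],(720,300),interpolation=cv2.INTER_CUBIC)
cv2.imwrite('pics/s6.png',np.vstack([F(a,110,204),F(b,75,145)]))
E
```

```text
[ 0.4667 -0.0253  0.2538] [0.1364 0.9906 0.0005] [ 17.5258  12.7453 -22.7533 112.3551   5.8771  55.9895 -15.8576]
```

View pics/s6.png

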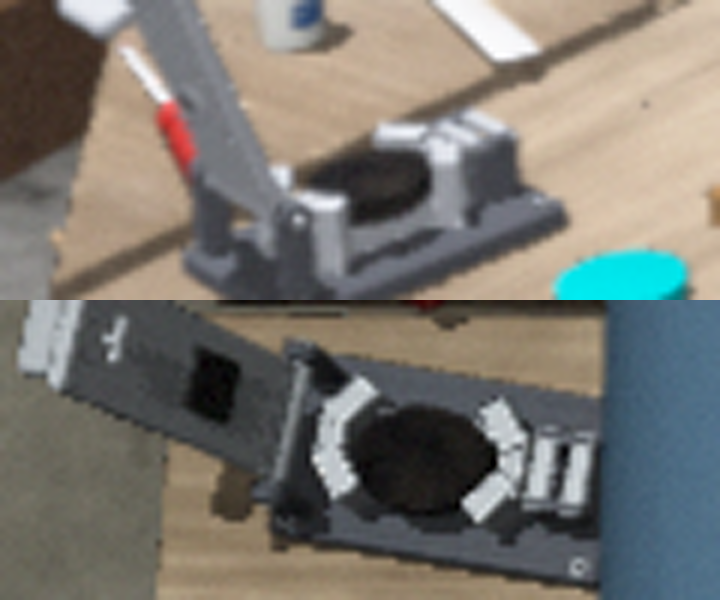

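The foot is seated flat and centred between the cheeks, at about (425,455) in the lower crop, with the leaf still open. I'll go over and behind the leaf with the fingers shut.

>>> step_arm([
  [0, 5, 0, 0, 0],
  [0, 11, 0, 0, 0],
  [0, 17, 0, 0, 0],
  [0, 23, 0, 0, 0],
  [0, 29, 0, 0, 0],
  [0, 35, 0, 0, 0],
  [0, 41, 0, 0, 0],
  [0, 41, 0, 0, 0],
  [0, 41, 0, 4, 0],
  [0, 41, 0, 9, 0],
  [0, 41, 0, 12.9, 0],
  [0, 41, 0, 12.9, 0],
  [0, 41, 0, 12.9, 0],
])

```text
clock: 16.98
position: [0.5231, 0.3814, 0.1264]
ee_rot: [[0.136, 0.991, 0.001], [0.991, -0.136, 0.002], [0.002, 0.001, -1.0]]
force: [-0.2, 0.3, 0.4]
width: -0.002
grasp_force: 0.0
```

>>> step_arm([
  [0, -1.2, 0, 0, 0],
  [0, -2.4, 0, 0, 0],
  [0, -3.6, 0, 0, 0],
  [0, -4.8, 0, 0, 0],
  [0, -6, 0, 0, 0],
  [0, -7.2, 0, 0, 0],
  [0, -8.4, 0, 0, 0],
  [0, -9.2, 0, 0, 0],
])

```text
clock: 17.98
position: [0.5115, 0.2943, 0.129]
ee_rot: [[0.134, 0.991, 0.006], [0.991, -0.134, 0.009], [0.01, 0.005, -1.0]]
force: [-4.4, 10.0, 25.1]
width: 0.0
grasp_force: 5.2
```

>>> step_arm([
  [0, 0, 0, -1, 0],
  [0, 0, 0, -2.2, 0],
  [0, 0, 0, -2.2, 0],
])

```text
clock: 18.35
position: [0.5104, 0.2885, 0.1472]
ee_rot: [[0.137, 0.991, 0.001], [0.991, -0.137, -0.0], [-0.0, 0.001, -1.0]]
force: [0.6, 0.7, 0.0]
width: -0.002
grasp_force: 0.0
```

>>> step_arm([
  [0, -1, 0, 0, 0],
  [0, -2, 0, 0, 0],
  [0, -3, 0, 0, 0],
  [0, -4, 0, 0, 0],
])

```text
clock: 18.85
position: [0.5043, 0.2483, 0.1465]
ee_rot: [[0.137, 0.991, -0.001], [0.991, -0.137, -0.001], [-0.001, -0.001, -1.0]]
force: [-0.1, 1.3, -0.3]
width: 0.003
grasp_force: 0.2
```

>>> step_arm([
  [0, -1, 0, 0, 0],
  [0, -2, 0, 0, 0],
  [0, -3, 0, 0, 0],
  [0, -4, 0, 0, 0],
  [0, -4, 0, 0, 0],
])

```text
clock: 19.48
position: [0.4992, 0.2087, 0.1467]
ee_rot: [[0.138, 0.99, -0.0], [0.99, -0.138, -0.001], [-0.001, -0.0, -1.0]]
force: [1.1, -0.2, -0.2]
width: -0.003
grasp_force: 0.0
```

```bash
python3 - <<'E'
from h import *
s=r.observe();p=s['position'];print(p,s['force'])
a=bgr('side');b=bgr('top')
F=lambda i,x,y:cv2.resize(i[y:y+80,x:x+120],(450,300),interpolation=cv2.INTER_CUBIC)
cv2.imwrite('pics/s7.png',np.vstack([F(a,110,174),F(b,75,125)]))
E
```

```text
[0.4992 0.2087 0.1467] [ 1.1475 -0.2389 -0.2014]
```

View pics/s7.png

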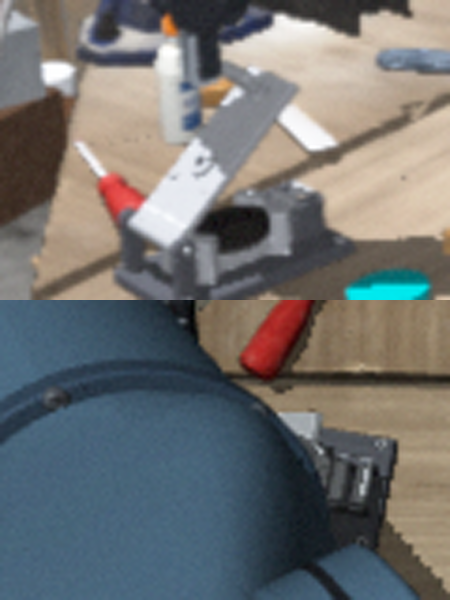

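The side crop shows the leaf past upright, at about 45° and falling shut by itself. I'll rise, move over the stud and turn the tool so the fingers straddle the wing.

>>> step_arm([
  [0.5, 0, 0, -2.5, 0],
  [0.5, -2, 0, -3, -10],
  [0.5, -4, 0, -3, -20],
  [0.5, -6, 0, -3, -30],
  [0.5, -7.7, 0, -3, -40],
  [0.5, -7.7, 0, -3, -50],
  [0.5, -7.7, 0, -3, -60],
  [0.5, -7.7, 0, -3, -70],
  [0.5, -7.7, 0, -3, -80],
  [0.5, -7.7, 0, -3, -90],
  [0.5, -7.7, 0, -3, -90],
  [0.5, -7.7, 0, -3, -90],
  [0.5, -7.7, 0, -3, -90],
  [0.5, -7.7, 0, -3, -90],
])

```text
clock: 21.32
position: [0.4887, 0.1337, 0.1768]
ee_rot: [[-0.991, 0.137, 0.0], [0.137, 0.991, -0.0], [-0.0, -0.0, -1.0]]
force: [0.7, 0.4, -0.3]
width: 0.497
grasp_force: 0.0
```

```bash
python3 - <<'E'
from h import *
s=r.observe();p=s['position'];print(p,s['force'],s['width'],np.array(s['ee_rot'])[:,0],s['joint_pos'])
a=bgr('side');b=bgr('top');cv2.imwrite('pics/s8full.png',a)
F=lambda i,x,y:cv2.resize(i[y:y+66,x:x+120],(540,297),interpolation=cv2.INTER_CUBIC)
cv2.imwrite('pics/s8.png',np.vstack([F(a,110,188),F(b,85,140)]))
c=np.array([.4969,.192]);t=np.radians(82.2);Y=np.array([np.cos(t),np.sin(t)])
q=c-Y*.06
print([ (proj('side',[*q,z])-[110,188])*4.5 for z in(.065,.083)],[ (proj('top',[*q,z])-[85,140])*4.5 for z in(.065,.083)])
E
```

```text
[0.4887 0.1337 0.1768] [ 0.6584  0.4483 -0.3068] 0.4965589905668033 [-0.9906  0.1371 -0.0001] [ 18.134   29.2801 -49.2545 110.3197  27.6693  52.9696  37.3752]
[array([357.4803, 128.3729]), array([356.1211, 100.4108])] [array([367.7003, 143.9258]), array([361.3703, 136.7527])]
```

View pics/s8.png

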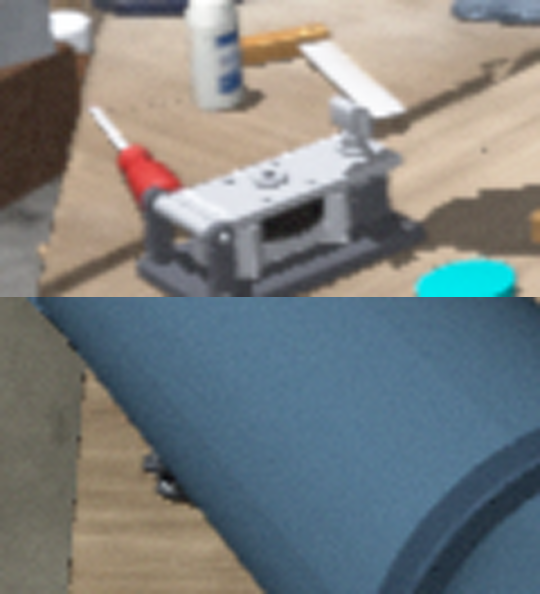

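The leaf is shut with the foot under it, and the wing stands at about (352,120) in the side crop, near the prediction. I'll lower over the wing and grip it.

>>> step_arm([
  [0.5, 0, 0, 4, 0],
  [0.5, 0, 0, 8, 0],
  [0.5, 0, 0, 10, 0],
  [0.5, 0, 0, 10.9, 0],
  [0.5, 0, 0, 10.9, 0],
  [0, 0, 0, 10.9, 0],
  [0, 0, 0, 10.9, 0],
  [0, 0, 0, 10.9, 0],
  [0, 0, 0, 10.9, 0],
  [0, 0, 0, 10.9, 0],
  [0, 0, 0, 10.9, 0],
  [0, 0, 0, 10.9, 0],
  [0, 0, 0, 10.9, 0],
])

```text
clock: 23.05
position: [0.4895, 0.1349, 0.0684]
ee_rot: [[-0.991, 0.136, 0.002], [0.136, 0.991, 0.002], [-0.002, 0.002, -1.0]]
force: [-0.2, 4.9, 4.9]
width: 0.1
grasp_force: 63.3
```

>>> step_arm([
  [0, 0, 0.15, 0.3, 0],
  [0, 0, 0.15, 0.6, 0],
  [0, 0, 0.15, 0.85, 0],
  [0, 0, 0.15, 0.85, 0],
])

```text
clock: 23.55
position: [0.4896, 0.135, 0.06]
ee_rot: [[-0.991, 0.137, 0.001], [0.137, 0.991, -0.001], [-0.001, -0.0, -1.0]]
force: [-2.2, 0.5, 13.3]
width: 0.097
grasp_force: 64.4
```

>>> step_arm([
  [0, 0, 0, 0, 9],
  [0, 0, 0, 0, 18],
  [0, 0, 0, 0, 27],
  [0, 0, 0, 0, 36],
  [0, 0, 0, 0, 45],
  [0, 0, 0, 0, 54],
  [0, 0, 0, 0, 63],
  [0, 0, 0, 0, 72],
  [0, 0, 0, 0, 81],
  [0, 0, 0, 0, 89],
  [0, 0, 0, 0, 89],
  [0, 0, 0, 0, 89],
])

```text
clock: 25.05
position: [0.492, 0.1371, 0.0611]
ee_rot: [[0.118, 0.993, 0.006], [0.993, -0.118, 0.003], [0.004, 0.006, -1.0]]
force: [2.1, 4.9, 12.1]
width: 0.099
grasp_force: 64.3
```

```bash
python3 - <<'E'
from h import *
s=r.observe();print(s['position'],s['force'],s['wrist_torque'],s['width'],np.array(s['ee_rot'])[:,0])
E
```

```text
[0.492  0.1371 0.0611] [ 2.112   4.9038 12.1234] [ 1.0822 -0.4191  0.0847] 0.09854148477046107 [0.1181 0.993  0.0036]
```

>>> step_arm([
  [0, 0, 0, -0.2, 0],
  [0, 0, 0, -0.4, 0],
  [0, 0, 0, -0.4, 0],
])

```text
clock: 25.42
position: [0.4919, 0.137, 0.0649]
ee_rot: [[0.118, 0.993, 0.006], [0.993, -0.118, 0.003], [0.004, 0.006, -1.0]]
force: [4.1, 5.9, 8.4]
width: 0.098
grasp_force: 63.7
```

>>> step_arm([
  [0.2, 0, 0, 0, 0],
  [0.5, 0, 0, 0, 0],
  [0.5, 0, 0, 0, 0],
  [0.5, 0, 0, 0, 0],
  [0.5, 0, 0, -2, 0],
  [0.5, 0, 0, -6, 0],
  [0.5, 0, 0, -12, 0],
  [0.5, -6, 0, -15, 0],
  [0.5, -12, 0, -15, 0],
  [0.5, -18, 0, -15, 0],
  [0.5, -20, 0, -15, 0],
  [0.5, -20, 0, -15, 0],
])

```text
clock: 26.92
position: [0.4645, -0.0652, 0.2132]
ee_rot: [[0.123, 0.992, -0.001], [0.992, -0.123, -0.001], [-0.001, -0.001, -1.0]]
force: [0.4, -0.2, 0.6]
width: 0.498
grasp_force: 0.0
```

```bash
python3 - <<'E'
from h import *
s=r.observe();print(s['position'],s['force'])
a=bgr('side');b=bgr('top')
F=lambda i,x,y:cv2.resize(i[y:y+66,x:x+120],(540,297),interpolation=cv2.INTER_CUBIC)
cv2.imwrite('pics/s9.png',np.vstack([F(a,110,188),F(b,85,140)]))
E
```

```text
[ 0.4645 -0.0652  0.2132] [ 0.4309 -0.2477  0.6319]
```

View pics/s9.png

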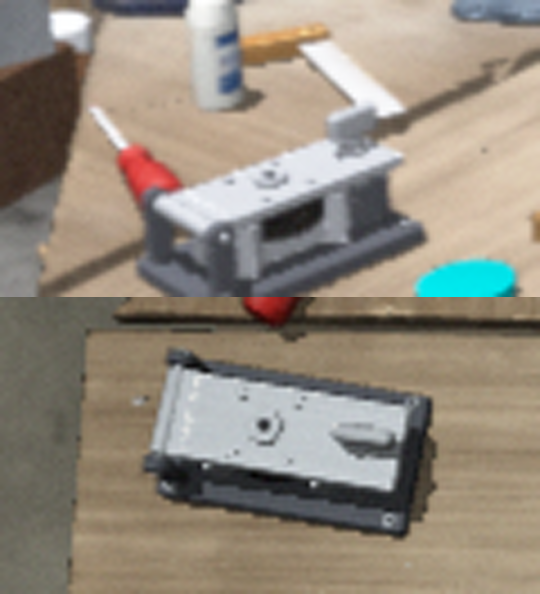

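The leaf is shut with the foot under it. The wing lies along the jig's length and sits lower, so the stud is sprung into its notch. The arm is clear, so I'll hand in.

```bash
python3 -c "
from workcell import r
print(r.sign_off())"
```

```text
the job is handed in; nothing more can be done
None
```

I handed in the job at about 27 s of the 69 s allowed: the smaller foot is in the nest, the leaf is shut and the stud is turned about 89° and locked; sign-off returned no verdict.

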